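# Click the globe carriage into the fitting notch

### The arm

A 7-joint arm with a two-finger parallel gripper is mounted at the origin on the work surface. World frame = base frame: x ahead of the robot, y to its left, z up, the work surface at z = 0. Lengths are in m, angles in rad, forces in N, time in s.
With the tool pointing down it reaches from about 0.4 to 0.85 m from the base axis. Payload 10.4 kg.
Tool frame: the origin (TCP) lies on the mounting face of the last link; the fingertips stand r.tips_ahead ahead of it and the grasp point (between the pads) lies 164 mm ahead of it (r.tips_ahead is the distance from the TCP to the fingertips, in m); z points along the fingers, y is the line along which they close (so a half turn about z gives the same grasp; the last joint's range is limited). The gripper opens to 87 mm and grips with 3 to 60 N. Pads are 19 mm wide; open, the fingers measure 117 mm over their backs; the gripper's body (75 mm by 190 mm) begins 51 mm behind the grasp point.
Start: joints at [-1.256, 0.332, -0.065, 1.46, 0.022, 1.35, -0.088], TCP at [0.207, 0.59, 0.405] pointing down, gripper open.
Joint ranges: [-2.6, 2.6], [-0.5, 2.12], [-1.47, 1.34], [0.16, 2.42], [-1.27, 4.41], [0.06, 2.06], [-2.6, 2.6]. Speed limits (rad/s): [2.22, 2.22, 2.79, 2.79, 3.14, 3.14, 3.14].

### API

Orientations are given as a unit quaternion [x, y, z, w].
In Python, from bench import telemetry, imaging, job, r gives the robot as it stands.
- The arm moves only by the tool move_arm, never from a script. Its argument "steps" is a list of rows, each an object of numbers: "dx", "dy", "dz": the shift along the tool's x, y, z in cm; "spin": the turn about the tool's z in rad. In form: [{"dx": .., "dy": .., "dz": .., "spin": ..}, ...]. A call has 1 to 12 rows; each row shifts and turns the commanded pose from where the row before left it, along the tool's axes as they then stand; what a row does not reach is not made up. A row lasts 1/10 s, in which the tool goes at most 50 mm and 8.59 degrees, less where a joint would pass 70% of its speed; a pose out of reach is approached as far as the arm can. A call with a gripper value outside its range is refused whole. "claw" is the finger opening in cm, from 0 to 8.7, set as the call begins (left out, the last holds). The fingers move at their own pace and stop on an object; "squeeze" is the grip in N (left out, the last holds). Time passes only in rows, so rows that do not move let the fingers close. It gives the time, the measured TCP pose, the force, the opening and the grip force at its end, in the units of the state.
- telemetry.read_state(): the state, without advancing time (a new reading comes with each control period).
- imaging.camera(name): name is "scene" or "top" or "wrist"; returns a dict with "img" (384x512x3 uint8, red, green, blue), "camera_matrix" (3x3 intrinsics, pixels), "R" (3x3) and "t" (3): a world point X has camera coordinates R X + t. Camera axes: x right, y down, z forward; pixel columns grow to the right and rows downward; lengths in m; the calibration is good to about 2 mm. A picture is of the moment at which its call begins. There is no depth.
- job.close_job(): hands the job in; it is judged then, once.
The state is a dict: "time": time; "joint_positions": joint angles; "joint_vel": joint speeds; "joint_torque": joint torques, N m; "ee_pos": TCP position; "eef_rot": TCP orientation; "ft_force": force on the tool from outside, world axes, zero at the start; "torque": the same for the moment, N m; "width": finger opening in m; "grip_force": force on a finger pad.
Only numpy, scipy, OpenCV 4.12 (cv2) and the standard library are available. Lean on these libraries where they do the work, as an engineer would, in place of code of your own. Each camera call takes 0.05 s, during which the arm holds its last target. There are 200 camera calls.

### The job

Push the blue carriage along its rail with your fingertips until its yellow-topped spring pin drops into the green-tabbed notch, the one at the padded cradle, and leave it resting there with the pin down. Passing over the orange-tabbed notch on the way is fine, but do not run past the green one. Push only on the blue block: do not pull the pin up, do not touch the ring and trees on top, and leave everything else on the shelf where it stands.

Things in the scene. Friction and masses are not known exactly. Their poses are not given: they have to be found in the camera images.
- rail: Fixed straight rail, 570 mm long: foot 90 mm wide, 10 mm high, with a bar 40 mm wide whose top is 22 mm above the shelf. Origin: centre of its underside. Its y axis is the push direction (to the robot's left), x points away from the robot, z up. Low end stops, top 30 mm above the shelf, stand at y = -275 and +275 mm (each 20 mm long).
- carriage (a joint): Position of the captive blue carriage along the rail's +y, m: 0 at the near end, 0.36 at the far stop. Block 100 mm across, 120 mm along the rail, 25 to 69 mm above the shelf; a bracket with the spring pin sticks out of its +x side to 84 mm from the rail's centre line. Friction about 1.5 N, no return spring; going up a rib into or out of a notch takes about 5 to 9 N.
- push_face (a point): Where to push towards the rail's +y: centre of the carriage's flat black-faced trailing (-y) end, 47 mm above the shelf. The face is 100 mm wide and 44 mm high. The ring on top of the carriage begins 39 mm ahead of this face; the space above and behind it is free.
- pin_tip (a point): Centre of the ball (radius 6 mm) at the foot of the spring pin, 68 mm to the rail's +x side of the carriage's centre, 60.5 mm ahead (+y) of the push face; moves with the carriage and rises with the pin. The pin's yellow knob, 20 mm across, tops it at 62 mm above this point.
- index_pin (a joint): Height of the spring pin in m: 0 fully down, about 0.0045 when its ball rides on the crest of a rib, at most 0.012. A spring pushes it down with about 5 to 6 N. It is 0 beside the ribs on plain rail as well as (within 0.001) when seated in a notch.
- fit_notch (a point): Target: centre of the notch with the green tab; the seated pin ball's centre lies here, 29.5 mm above the shelf. Two round ribs (radius 8 mm) lie across the slide 10 mm before and after it: the ball meets the first 20 mm before this point, crests it 10 mm before, then snaps forward into the valley; a carriage left within 5 mm centres itself. Axes as the rail's.
- fit_station: Fixed green-tabbed station; origin on the shelf under fit_notch, axes as the rail's. To the rail's +x side of it: green tab (50 by 30 mm, 26 mm high) at 34 mm, grey padded cradle (56 mm across, 138 to 162 mm high) at 92 mm, post of the aluminium swing arm at 165 mm; the highest joint is 0.22 m up.
- park_notch (a point): The same kind of notch with the orange tab and no swing arm: not the target. It lies 80 to 170 mm before or after the target along the rail, so the pin may have to be pushed over it.
- globe_base: Work held on the carriage by a swivel: chrome ring 76 mm across, 18 mm high with three small green trees up to 48 mm high inside. Not to be touched. Origin: centre of its underside, on the carriage's top (69 mm above the shelf), 17 mm ahead of the carriage's middle.
- snowman: Loose white porcelain snowman with black hat, 48 mm across, 76 mm high; origin under its centre.
- glass_globe: Loose frosted glass ball, 68 mm across on a neck 40 mm across, 74 mm high; origin under its neck.
- spare_ring: Loose chrome ring, 76 mm across, 18 mm high; origin under its centre.
- spare_trees: Loose pair of green resin trees on a white disc 52 mm across, 65 mm high; origin under the disc.
- glue_jar: Loose jar with white cap, 52 mm across, 70 mm high; origin under its centre.
- mug: Loose blue mug, 76 mm across plus a handle, 85 mm high; origin under its centre.
- brush: Loose wooden brush, 170 mm long, about 20 mm high, lying along its x axis; origin under its middle.

How it is judged:
By the outcome, as a careful person would: the job done as asked, in the order asked, and still so for the second after the job is handed in, with the robot touching nothing.
It also fails if it takes over 51 s, if anything falls off the work surface, if the arm or the gripper's body presses on something with over 40 N, if the wrist force passes 120 N, or if a joint passes its speed limit or range.

## Working session

There is one attempt and no reset: what is moved stays moved. The work goes in short steps, Python scripts to look and compute and a tool call to move; the robot and the scene stay as the last step left them, time stands still between calls to the robot, and variables do not carry over. Pictures are saved under pics/ and viewed, at most 10 in all, crops included, and the job is handed in when it is done.

Besides the shell and the picture viewer there is one more tool, called after ">>>" as name(argument=value, ...) on one line, values as JSON. move_arm: Moves the arm, as the interface text tells. Its arguments: {"type":"object","properties":{"steps":{"type":"array","items":{"type":"object","properties":{"dx":{"type":"number"},"dy":{"type":"number"},"dz":{"type":"number"},"spin":{"type":"number"}}}},"claw":{"type":"number"},"squeeze":{"type":"number"}},"required":["steps"]}

```bash
mkdir -p pics; ls; python3 - <<'E'
from bench import telemetry, imaging, job, r
import cv2,numpy as np
s=telemetry.read_state()
for k in ("time","ee_pos","eef_rot","ft_force","width"): print(k,s[k])
print(r.tips_ahead)
for n in ("scene","top"):
    c=imaging.camera(n); cv2.imwrite(f"pics/{n}0.png",c["img"][:,:,::-1])
    np.savez(f"{n}0.npz",**c)
    print(n,c["camera_matrix"],c["R"],c["t"])
E
```

```text
pics
time 0.0
ee_pos [0.20709962 0.58955019 0.40396808]
eef_rot [ 1.68101037e-01  9.85769524e-01 -6.94085264e-04 -7.84938834e-05]
ft_force [0.01083102 0.44991418 0.32185898]
width 0.08667057290395508
0.1822
scene [[413.38602877   0.         254.16625482]
 [  0.         413.38602877 193.8768507 ]
 [  0.           0.           1.        ]] [[ 0.53401686  0.84546666 -0.00348165]
 [ 0.65755962 -0.41791176 -0.62686929]
 [-0.53145211  0.33246938 -0.77911666]] [-0.31393197 -0.32721061  1.46138042]
top [[498.31488384   0.         255.22846831]
 [  0.         498.31488384 198.7523782 ]
 [  0.           0.           1.        ]] [[-0.02145706 -0.99976899 -0.0012521 ]
 [-0.9745816   0.0211958  -0.2230279 ]
 [ 0.22300292 -0.00356525 -0.97481126]] [0.02840706 0.58503775 1.68137556]
```

View pics/top0.png

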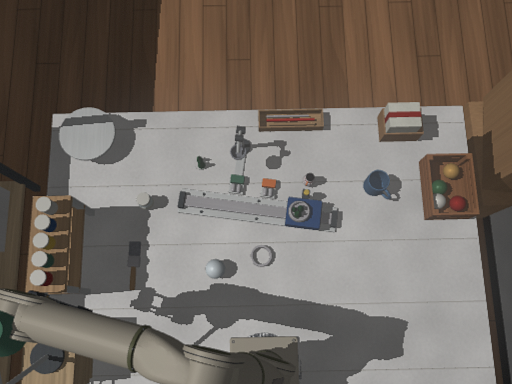

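View pics/scene0.png

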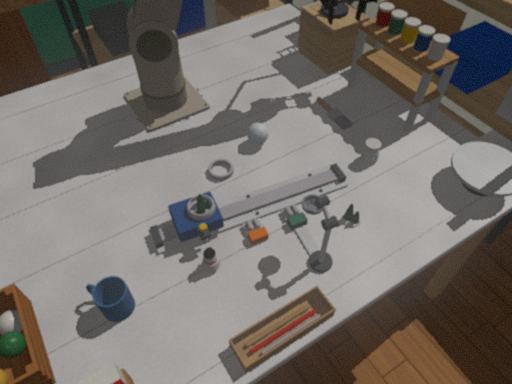

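The top view shows the blue carriage at the right, near (303,212), and the rail running left to the stop at (182,200). The orange tab is at (268,184), so it is passed first, and the green tab is at (237,180), beside the swing arm. The snowman stands at (310,178), close to the pin side.

```bash
cat > h.py <<'E'
import numpy as np,cv2
def ray(c,uv,z):
    K,R,t=c["camera_matrix"],c["R"],c["t"]
    d=R.T@np.linalg.inv(K)@np.array([uv[0],uv[1],1.]); o=-R.T@t
    return o+d*(z-o[2])/d[2]
def proj(c,X):
    p=c["camera_matrix"]@(c["R"]@np.array(X)+c["t"]); return p[:2]/p[2]
def blobs(c,lo,hi,mina=8):
    m=cv2.inRange(cv2.cvtColor(c["img"],cv2.COLOR_RGB2HSV),lo,hi)
    n,_,st,ce=cv2.connectedComponentsWithStats(m)
    return [(st[i].tolist(),ce[i].round(1).tolist()) for i in range(1,n) if st[i,4]>=mina],m
E
python3 - <<'E'
from h import *
C={n:dict(np.load(n+"0.npz")) for n in("top","scene")}
roi={"top":(170,130,350,250),"scene":(140,150,360,280)}
col={"blue":((105,120,40),(125,255,255)),"green":((50,50,30),(90,255,255)),"orange":((3,150,120),(15,255,255)),"yellow":((20,130,100),(32,255,255))}
H={"blue":.069,"green":.026,"orange":.026,"yellow":.0905}
for n,c in C.items():
    a=roi[n]
    for k,(lo,hi) in col.items():
        for st,ce in blobs(c,lo,hi)[0]:
            if a[0]<ce[0]<a[2] and a[1]<ce[1]<a[3]: print(n,k,st,ce,ray(c,ce,H[k]).round(4))
    print("cam",(-c["R"].T@c["t"]).round(3))
a=C["top"]["img"][130:250,170:350,::-1]
cv2.imwrite("pics/topc.png",cv2.resize(a,None,fx=4.4,fy=4.4,interpolation=cv2.INTER_CUBIC))
a=C["scene"]["img"][150:290,140:360,::-1]
cv2.imwrite("pics/scenec.png",cv2.resize(a,None,fx=3.6,fy=3.6,interpolation=cv2.INTER_CUBIC))
E
```

```text
top green [197, 157, 3, 11, 16] [198.2, 162.1] [0.7365 0.2208 0.026 ]
top green [231, 175, 13, 8, 92] [236.8, 178.7] [0.6706 0.0808 0.026 ]
top green [298, 206, 3, 4, 9] [299.1, 207.3] [ 0.5599 -0.1405  0.026 ]
top green [295, 211, 4, 6, 16] [296.4, 213.1] [ 0.539 -0.13   0.026]
top orange [262, 179, 11, 7, 31] [265.8, 182.2] [ 0.6553 -0.0239  0.026 ]
top yellow [304, 190, 5, 4, 17] [306.1, 191.7] [ 0.6012 -0.161   0.0905]
cam [0.196 0.022 1.77 ]
scene blue [173, 201, 27, 31, 232] [183.7, 219.8] [ 0.5458 -0.186   0.069 ]
scene blue [171, 205, 5, 9, 16] [173.0, 208.4] [ 0.4981 -0.1935  0.069 ]
scene blue [204, 209, 17, 15, 53] [213.5, 217.1] [ 0.5792 -0.1177  0.069 ]
scene green [199, 195, 11, 17, 52] [202.9, 203.0] [ 0.4925 -0.1074  0.026 ]
scene green [288, 213, 19, 13, 143] [296.5, 218.9] [0.6749 0.0794 0.026 ]
scene orange [249, 227, 19, 14, 154] [257.5, 233.4] [ 0.6579 -0.0339  0.026 ]
scene yellow [199, 224, 8, 6, 41] [202.7, 226.6] [ 0.6046 -0.1599  0.0905]
cam [ 1.159 -0.357  0.932]
```

View pics/topc.png

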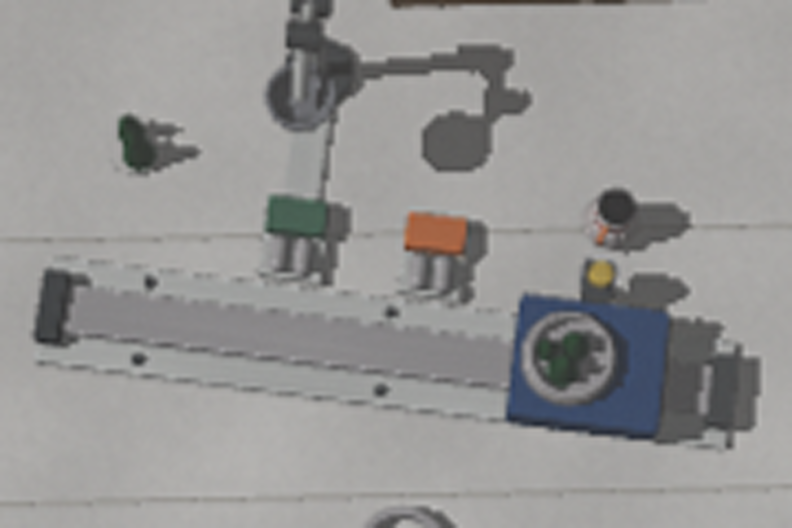

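View pics/scenec.png

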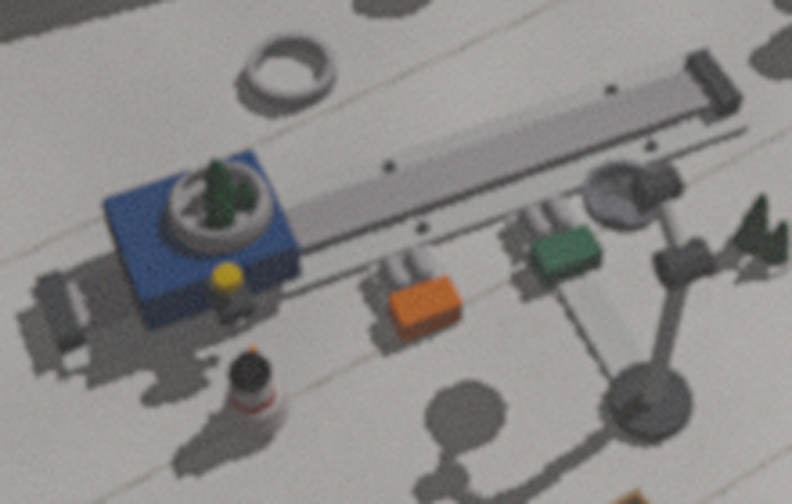

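```bash
python3 - <<'E'
from h import *
C={n:dict(np.load(n+"0.npz")) for n in("top","scene")}
f=lambda x,y:(170+x/4.4-.5,130+y/4.4-.5); g=lambda x,y:(140+x/3.6-.5,150+y/3.6-.5)
t,s=C["top"],C["scene"]
A=ray(t,f(57,306),.028);B=ray(t,f(724,390),.028)
As=ray(s,g(712,77),.03);Bs=ray(s,g(60,310),.03)
u=(A-B)[:2];print(A,B,np.linalg.norm(u),As,Bs,np.linalg.norm((As-Bs)[:2]))
u2=(As-Bs)[:2];print(np.arctan2(-u[0],u[1]),np.arctan2(-u2[0],u2[1]))
u/=np.linalg.norm(u)
kt,ks=ray(t,(306.1,191.7),.0885)[:2],ray(s,(202.7,226.6),.0885)[:2]
print(kt,ks)
for nm,pt,ps in(("g",(297,215),(565,247)),("o",(435,232),(424,295))):
    a,b=ray(t,f(*pt),.026)[:2],ray(s,g(*ps),.026)[:2]
    print(nm,a,b,(a-kt)@u,(b-ks)@u)
# ridge pair in scene/top between tubes
mid=(A+B)[:2]/2;n=np.array([u[1],-u[0]])
print("mid",mid,"knob rail",(kt-mid)@n,(kt-mid)@u,(ks-mid)@n,(ks-mid)@u)
E
```

```text
[0.59882413 0.27650705 0.028     ] [ 0.51750879 -0.26281561  0.028     ] 0.5454182923287912 [0.60146416 0.27958431 0.03      ] [ 0.52505305 -0.26085255  0.03      ] 0.5458119283454962
-0.14964593374709156 -0.14045667914634574
[ 0.60165682 -0.16124628] [ 0.60331334 -0.15941348]
g [0.67188949 0.08002468] [0.67276191 0.08081373] 0.24904534983763651 0.2478963700053898
o [ 0.65494789 -0.03319103] [ 0.65248268 -0.03105363] 0.13456916086450962 0.13425585569422235
mid [0.55816646 0.00684572] knob rail 0.06806482178098386 -0.1597294982198768 0.06942957190997645 -0.15767021467388342
```

Rail yaw is about -0.145 rad and the pin is about 0.248 m short of the green notch. The orange notch comes at about 0.134 m of travel. I'll swing over at constant height, with tool x tangential.

>>> move_arm(steps=[{"dy": -4.5, "dz": -1.5}, {"dy": -4.5, "dz": -1.5}, {"dx": -4.2, "dy": -0.15, "spin": 0.08}, {"dx": -4.2, "dy": -0.15, "spin": 0.08}, {"dx": -4.2, "dy": -0.15, "spin": 0.08}, {"dx": -4.2, "dy": -0.15, "spin": 0.08}, {"dx": -4.2, "dy": -0.15, "spin": 0.08}, {"dx": -4.2, "dy": -0.15, "spin": 0.08}, {"dx": -4.2, "dy": -0.15, "spin": 0.08}, {"dx": -4.2, "dy": -0.15, "spin": 0.08}, {"dx": -4.2, "dy": -0.15, "spin": 0.08}, {"dx": -4.2, "dy": -0.15, "spin": 0.08}], claw=2, squeeze=20)

```text
$.steps[0]: bad value
```

>>> move_arm(steps=[{"dx": -4.2, "dy": -0.15, "spin": 0.08}, {"dx": -4.2, "dy": -0.15, "spin": 0.08}, {"dx": -4.2, "dy": -0.15, "spin": 0.08}, {"dx": -4.2, "dy": -0.15, "spin": 0.08}, {"dx": -4.2, "dy": -0.15, "spin": 0.08}, {"dx": -4.2, "dy": -0.15, "spin": 0.08}, {"dx": -4.2, "dy": -0.15, "spin": 0.08}, {"dx": -4.2}, {"dx": -4.2}, {"dx": -4.2}, {}])

```text
$.steps[0]: bad value
```

>>> move_arm(steps=[{"dx": 0, "dy": -4.5, "dz": -1.5, "spin": 0}, {"dx": 0, "dy": -4.5, "dz": -1.5, "spin": 0}, {"dx": -4.2, "dy": -0.15, "dz": 0, "spin": 0.08}, {"dx": -4.2, "dy": -0.15, "dz": 0, "spin": 0.08}, {"dx": -4.2, "dy": -0.15, "dz": 0, "spin": 0.08}, {"dx": -4.2, "dy": -0.15, "dz": 0, "spin": 0.08}, {"dx": -4.2, "dy": -0.15, "dz": 0, "spin": 0.08}, {"dx": -4.2, "dy": -0.15, "dz": 0, "spin": 0.08}, {"dx": -4.2, "dy": -0.15, "dz": 0, "spin": 0.08}, {"dx": -4.2, "dy": -0.15, "dz": 0, "spin": 0.08}], claw=2, squeeze=20)

```text
time: 1.1
ee_pos: [0.4408, 0.3024, 0.4344]
eef_rot: [0.471, 0.882, -0.0, -0.0]
ft_force: [0.4, 0.2, -0.1]
width: 0.0217
grip_force: 0.0
```

>>> move_arm(steps=[{"dx": -4.2, "dy": -0.15, "dz": 0, "spin": 0.08}, {"dx": -4.2, "dy": -0.15, "dz": 0, "spin": 0.08}, {"dx": -4.2, "dy": -0.15, "dz": 0, "spin": 0.08}, {"dx": -4.2, "dy": -0.15, "dz": 0, "spin": 0.08}, {"dx": -4.2, "dy": -0.15, "dz": 0, "spin": 0.08}, {"dx": -4.2, "dy": -0.15, "dz": 0, "spin": 0.08}, {"dx": -4.2, "dy": -0.15, "dz": 0, "spin": 0.08}, {"dx": -4.2, "dy": -0.15, "dz": 0, "spin": 0.08}, {"dx": -4.2, "dy": -0.15, "dz": 0, "spin": 0.08}, {"dx": -4.2, "dy": -0.15, "dz": 0, "spin": 0}, {"dx": -4.2, "dy": 0, "dz": 0, "spin": 0}, {"dx": 0, "dy": 0, "dz": 0, "spin": 0}])

```text
time: 2.3
ee_pos: [0.5129, -0.1454, 0.4349]
eef_rot: [0.753, 0.657, -0.001, 0.001]
ft_force: [-0.2, -0.3, 0.6]
width: 0.0198
grip_force: 0.0
```

```bash
cat > plan.py <<'E'
from h import *
from bench import telemetry
from scipy.spatial.transform import Rotation as Ro
psi=-.145; U=np.array([-np.sin(psi),np.cos(psi)]); N=np.array([U[1],-U[0]]); M=np.array([.560,.0075])
def rail(): 
    s=telemetry.read_state(); p=np.array(s["ee_pos"]); R=Ro.from_quat(s["eef_rot"]).as_matrix()
    d=p[:2]-M; return d@N,d@U,p[2]-.1822,R,s
if __name__=="__main__":
    a,b,z,R,s=rail()
    print("rail x,y,tipz",round(a,4),round(b,4),round(z,4),"tooly ang err",np.arctan2(R[1,1],R[0,1])-psi,"t",s["time"],"F",np.round(s["ft_force"],1),"j",np.round(s["joint_positions"],2))
    print("toolx.U",R[:2,0]@U,"tooly.N",R[:2,1]@N,"toolz",R[:,2])
E
python3 plan.py
```

```text
rail x,y,tipz -0.0246 -0.1581 0.2527 tooly ang err 0.009113804974139578 t 2.3 F [-0.2 -0.3  0.6] j [-0.41  0.11  0.66  1.69 -0.07  1.36  0.12]
toolx.U 0.9999570207987875 tooly.N 0.9999584504575403 toolz [-3.71448055e-05 -1.71480829e-03 -9.99998529e-01]
```

>>> move_arm(steps=[{"dx": -3.1, "dy": 0.8, "dz": 0, "spin": 0.009}, {"dx": -3.1, "dy": 0.8, "dz": 0, "spin": 0}, {"dx": -3.1, "dy": 0.8, "dz": 0, "spin": 0}, {"dx": 0, "dy": 0, "dz": 4, "spin": 0}, {"dx": 0, "dy": 0, "dz": 4, "spin": 0}, {"dx": 0, "dy": 0, "dz": 4, "spin": 0}, {"dx": 0, "dy": 0, "dz": 3, "spin": 0}, {"dx": 0, "dy": 0, "dz": 0, "spin": 0}, {"dx": 0, "dy": 0, "dz": 0, "spin": 0}])

```text
time: 3.2
ee_pos: [0.5263, -0.2344, 0.2853]
eef_rot: [0.753, 0.657, -0.0, -0.0]
ft_force: [0.9, -0.1, 0.0]
width: 0.02
grip_force: 0.0
```

```bash
python3 plan.py; python3 - <<'E'
from bench import imaging
import cv2,numpy as np
from h import *
ims=[]
for n in ("wrist","scene"):
    c=imaging.camera(n); np.savez(n+"1.npz",**c); ims.append(c["img"])
ims[1]=cv2.resize(ims[1][150:300,100:300],(512,384),interpolation=cv2.INTER_CUBIC)
cv2.imwrite("pics/a.png",cv2.resize(np.hstack(ims)[:,:,::-1],(800,300),interpolation=cv2.INTER_AREA))
E
```

```text
rail x,y,tipz 0.0017 -0.2443 0.1031 tooly ang err 0.009081309043086072 t 3.2 F [ 0.9 -0.1  0. ] j [-0.22  0.38  0.68  1.77 -0.26  1.09  0.41]
toolx.U 0.9999587492360984 tooly.N 0.9999586158831927 toolz [-5.64984835e-04 -9.81223936e-05 -9.99999836e-01]
```

View pics/a.png

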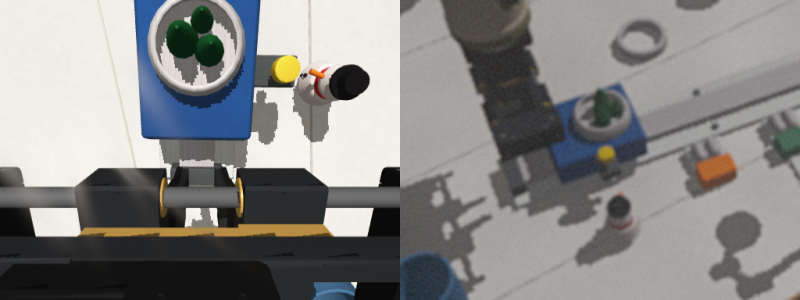

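The wrist view shows the fingers, at about (200,190), centred behind the blue trailing edge at row 137. The snowman stands outside the pin's path. Next I'll measure the face position with the wrist camera.

```bash
python3 - <<'E'
from plan import *
w=dict(np.load("wrist1.npz")); k=512/400
rr=lambda uv,z:(lambda p:((p[:2]-M)@N,(p[:2]-M)@U))(ray(w,uv,z))
m=blobs(w,(105,120,40),(125,255,255))[1]
for u in (190,220,260,300,312):
    v=np.where(m[:260,u])[0].max(); print("blue edge",u,v,np.round(rr((u,v),.069),4))
for st,ce in blobs(w,(22,130,100),(32,255,255),60)[0]: print("yellow",st,ce,np.round(rr(ce,.0905),4))
print(w["camera_matrix"][0,0],(-w["R"].T@w["t"]).round(3))
E
```

```text
blue edge 190 177 [-0.0461 -0.2188]
blue edge 220 175 [-0.0249 -0.2172]
blue edge 260 177 [ 0.0033 -0.2184]
blue edge 300 178 [ 0.0316 -0.2188]
blue edge 312 178 [ 0.0401 -0.2188]
yellow [347, 71, 38, 35, 1055] [365.4, 88.3] [ 0.0639 -0.1601]
285.6341002193152 [ 0.536 -0.165  0.266]
```

>>> move_arm(steps=[{"dx": -0.3, "dy": -0.1, "dz": 2, "spin": 0.009}, {"dx": 0, "dy": 0, "dz": 2, "spin": 0}, {"dx": 0, "dy": 0, "dz": 2.1, "spin": 0}, {"dx": 0, "dy": 0, "dz": 0, "spin": 0}, {"dx": 0, "dy": 0, "dz": 0, "spin": 0}, {"dx": 0.4, "dy": 0, "dz": 0, "spin": 0}, {"dx": 0.4, "dy": 0, "dz": 0, "spin": 0}, {"dx": 0.4, "dy": 0, "dz": 0, "spin": 0}, {"dx": 0, "dy": 0, "dz": 0, "spin": 0}, {"dx": 0, "dy": 0, "dz": 0, "spin": 0}])

```text
time: 4.3
ee_pos: [0.5266, -0.2253, 0.2239]
eef_rot: [0.756, 0.654, 0.0, 0.0]
ft_force: [-0.2, -0.4, -0.1]
width: 0.02
grip_force: 0.0
```

```bash
python3 plan.py
```

```text
rail x,y,tipz 0.0006 -0.2352 0.0417 tooly ang err 0.0004813741607096744 t 4.3 F [-0.2 -0.4 -0.1] j [-0.2   0.45  0.64  1.82 -0.32  0.98  0.43]
toolx.U 0.9999998785272196 tooly.N 0.999999852088821 toolz [ 2.65783318e-04  6.82583560e-05 -9.99999962e-01]
```

>>> move_arm(steps=[{"dx": 0.4, "dy": 0, "dz": 0, "spin": 0}, {"dx": 0.4, "dy": 0, "dz": 0, "spin": 0}, {"dx": 0.4, "dy": 0, "dz": 0, "spin": 0}, {"dx": 0.4, "dy": 0, "dz": 0, "spin": 0}, {"dx": 0.4, "dy": 0, "dz": 0, "spin": 0}])

```text
time: 4.8
ee_pos: [0.5294, -0.2054, 0.2238]
eef_rot: [0.756, 0.654, -0.0, -0.0]
ft_force: [-0.6, -1.0, 1.3]
width: 0.02
grip_force: 0.9
```

```bash
cat > look.py <<'E'
from plan import *
from bench import imaging
rl=lambda c,uv,z:(lambda p:np.round(((p[:2]-M)@N,(p[:2]-M)@U),4))(ray(c,uv,z))
c=imaging.camera("wrist"); np.savez("w.npz",**c)
for st,ce in blobs(c,(22,130,100),(32,255,255),60)[0]: print("wrist knob",ce,rl(c,ce,.0905))
m=blobs(c,(105,120,40),(125,255,255))[1]
print("face",[rl(c,(u,np.where(m[:260,u])[0].max()),.069)[1] for u in(200,230,260,300) if m[:260,u].any()])
for k,lo,hi in(("green",(50,50,30),(90,255,255)),("orange",(3,150,90),(15,255,255))):
    for st,ce in blobs(c,lo,hi,300)[0]: print("wrist",k,st,ce,rl(c,ce,.026))
for n in("scene","top"):
    s=imaging.camera(n)
    for st,ce in blobs(s,(20,130,100),(32,255,255))[0]:
        p=rl(s,ce,.0885)
        if abs(p[0]-.068)<.02 and abs(p[1])<.3: print(n,"knob",ce,p)
E
python3 plan.py; python3 look.py
```

```text
rail x,y,tipz 0.0005 -0.2151 0.0416 tooly ang err -7.687704417325136e-05 t 4.8 F [-0.6 -1.   1.3] j [-0.24  0.44  0.64  1.83 -0.31  0.97  0.39]
toolx.U 0.9999999970430178 tooly.N 0.9999999968892491 toolz [-1.71770253e-05  4.50013423e-06 -1.00000000e+00]
wrist knob [420.4, 108.4] [ 0.0634 -0.1435]
face [np.float64(-0.1945), np.float64(-0.202), np.float64(-0.202), np.float64(-0.202)]
wrist green [189, 0, 112, 104, 7833] [245.0, 52.0] [-0.0065 -0.1115]
scene knob [209.3, 224.2] [ 0.0669 -0.1416]
top knob [301.1, 191.4] [ 0.0645 -0.1436]
```

>>> move_arm(steps=[{"dx": 1, "dy": 0, "dz": 0, "spin": 0}, {"dx": 1, "dy": 0, "dz": 0, "spin": 0}, {"dx": 1, "dy": 0, "dz": 0, "spin": 0}, {"dx": 1, "dy": 0, "dz": 0, "spin": 0}, {"dx": 1, "dy": 0, "dz": 0, "spin": 0}, {"dx": 1, "dy": 0, "dz": 0, "spin": 0}, {"dx": 1, "dy": 0, "dz": 0, "spin": 0}, {"dx": 1, "dy": 0, "dz": 0, "spin": 0}, {"dx": 0.5, "dy": 0, "dz": 0, "spin": 0}, {"dx": 0.5, "dy": 0, "dz": 0, "spin": 0}])

```text
time: 5.95
ee_pos: [0.5425, -0.1161, 0.2237]
eef_rot: [0.756, 0.654, 0.0, 0.0]
ft_force: [1.7, -1.9, -0.7]
width: 0.0201
grip_force: 0.9
```

```bash
python3 plan.py; python3 look.py
```

```text
rail x,y,tipz 0.0006 -0.1249 0.0415 tooly ang err 0.00034854038794018827 t 5.95 F [ 1.7 -1.9 -0.7] j [-0.39  0.41  0.62  1.87 -0.29  0.96  0.21]
toolx.U 0.9999999392427711 tooly.N 0.9999999111588251 toolz [ 2.33740385e-04 -4.00302262e-05 -9.99999972e-01]
wrist knob [421.1, 108.5] [ 0.0637 -0.0533]
face [np.float64(-0.1042), np.float64(-0.1118), np.float64(-0.1118), np.float64(-0.1118)]
wrist green [189, 0, 113, 104, 7843] [245.8, 52.0] [-0.0059 -0.0213]
wrist orange [390, 15, 69, 76, 4001] [424.7, 48.3] [ 0.0965 -0.0193]
scene knob [243.0, 212.4] [ 0.0676 -0.0513]
top knob [275.4, 188.1] [ 0.0653 -0.0537]
```

>>> move_arm(steps=[{"dx": 0.5, "dy": 0, "dz": 0, "spin": 0}, {"dx": 0.5, "dy": 0, "dz": 0, "spin": 0}, {"dx": 0.5, "dy": 0, "dz": 0, "spin": 0}, {"dx": 0.5, "dy": 0, "dz": 0, "spin": 0}, {"dx": 0.5, "dy": 0, "dz": 0, "spin": 0}, {"dx": 0.5, "dy": 0, "dz": 0, "spin": 0}, {"dx": 0.5, "dy": 0, "dz": 0, "spin": 0}, {"dx": 0.5, "dy": 0, "dz": 0, "spin": 0}, {"dx": 0.5, "dy": 0, "dz": 0, "spin": 0}, {"dx": 0.5, "dy": 0, "dz": 0, "spin": 0}, {"dx": 0.5, "dy": 0, "dz": 0, "spin": 0}, {"dx": 0.5, "dy": 0, "dz": 0, "spin": 0}])

```text
time: 7.3
ee_pos: [0.5511, -0.0569, 0.2237]
eef_rot: [0.756, 0.654, 0.0, 0.0]
ft_force: [0.5, -1.5, -0.0]
width: 0.0199
grip_force: 0.9
```

```bash
python3 plan.py; python3 look.py; python3 -c "
import numpy as np,cv2
cv2.imwrite('pics/b.png',np.load('w.npz')['img'][:,:,::-1])"
```

```text
rail x,y,tipz 0.0005 -0.065 0.0415 tooly ang err 4.431081004263593e-05 t 7.3 F [ 0.5 -1.5 -0. ] j [-0.49  0.4   0.61  1.87 -0.28  0.95  0.1 ]
toolx.U 0.9999999985627259 tooly.N 0.999999997182284 toolz [ 5.56008900e-05 -3.86236729e-05 -9.99999998e-01]
wrist knob [421.8, 108.5] [0.0639 0.0065]
face [np.float64(-0.0444), np.float64(-0.052), np.float64(-0.052), np.float64(-0.052)]
wrist green [190, 0, 113, 105, 7834] [246.4, 52.1] [-0.0056  0.0385]
wrist green [394, 0, 66, 14, 718] [422.9, 6.0] [0.0923 0.062 ]
wrist orange [377, 128, 65, 73, 3439] [408.3, 167.5] [ 0.0965 -0.0288]
scene knob [264.7, 204.7] [0.0679 0.0091]
top knob [258.1, 185.7] [0.0665 0.007 ]
```

View pics/b.png

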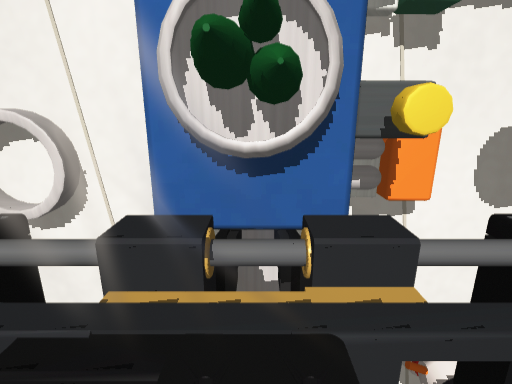

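The pin has passed the orange tab (now at (408,165)) and the knob is at (422,108). The green tab is just coming into view at the top right. I'll approach it and measure again.

>>> move_arm(steps=[{"dx": 0.7, "dy": 0, "dz": 0, "spin": 0}, {"dx": 0.7, "dy": 0, "dz": 0, "spin": 0}, {"dx": 0.7, "dy": 0, "dz": 0, "spin": 0}, {"dx": 0.7, "dy": 0, "dz": 0, "spin": 0}, {"dx": 0.7, "dy": 0, "dz": 0, "spin": 0}, {"dx": 0.7, "dy": 0, "dz": 0, "spin": 0}, {"dx": 0.4, "dy": 0, "dz": 0, "spin": 0}, {"dx": 0.4, "dy": 0, "dz": 0, "spin": 0}])

```text
time: 8.25
ee_pos: [0.5584, -0.0074, 0.2238]
eef_rot: [0.756, 0.654, 0.0, 0.0]
ft_force: [1.2, -2.8, 0.7]
width: 0.0199
grip_force: 0.9
```

```bash
python3 plan.py; python3 look.py; python3 -c "
import numpy as np,cv2
cv2.imwrite('pics/c.png',cv2.resize(np.load('w.npz')['img'][0:200,312:512,::-1],(600,600),interpolation=cv2.INTER_CUBIC))"
```

```text
rail x,y,tipz 0.0006 -0.015 0.0416 tooly ang err 0.00019646142046741977 t 8.25 F [ 1.2 -2.8  0.7] j [-0.56  0.41  0.59  1.86 -0.27  0.96  0.01]
toolx.U 0.9999999805566747 tooly.N 0.9999999579244999 toolz [ 2.13649291e-04 -1.40010758e-05 -9.99999977e-01]
wrist knob [422.7, 107.9] [0.0643 0.0568]
face [np.float64(0.0057), np.float64(-0.0019), np.float64(-0.0019), np.float64(-0.0019)]
wrist green [191, 0, 112, 105, 7663] [246.7, 52.4] [-0.0054  0.0884]
wrist green [390, 3, 72, 88, 4756] [426.2, 42.2] [0.097  0.0938]
wrist orange [374, 193, 55, 46, 1596] [403.8, 210.5] [ 0.0975 -0.0076]
scene knob [281.9, 198.6] [0.0681 0.0582]
top knob [243.2, 184.1] [0.0658 0.0592]
```

View pics/c.png

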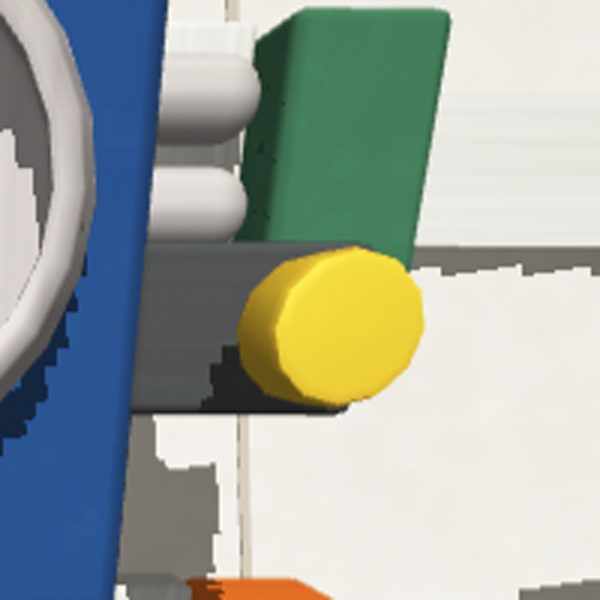

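```bash
python3 - <<'E'
from plan import *
c=dict(np.load("w.npz"))
rl=lambda uv,z:(lambda p:np.round(((p[:2]-M)@N,(p[:2]-M)@U),4))(ray(c,uv,z))
g=lambda x,y:(312+x/3-.33,y/3-.33)
for y in (53,143,167,241,97,204): print(y,rl(g(210,y),.0197))
print("tab far top corner",rl(g(446,10),.026),"knob top",rl(g(350,325),.0915))
E
```

```text
53 [0.0726 0.1083]
143 [0.0744 0.0924]
167 [0.0749 0.088 ]
241 [0.0764 0.0742]
97 [0.0735 0.1006]
204 [0.0757 0.0812]
tab far top corner [0.1129 0.1136] knob top [0.0659 0.0568]
```

>>> move_arm(steps=[{"dx": 0.4, "dy": 0, "dz": 0, "spin": 0}, {"dx": 0.4, "dy": 0, "dz": 0, "spin": 0}, {"dx": 0.4, "dy": 0, "dz": 0, "spin": 0}, {"dx": 0.3, "dy": 0, "dz": 0, "spin": 0}, {"dx": 0.3, "dy": 0, "dz": 0, "spin": 0}, {"dx": 0.3, "dy": 0, "dz": 0, "spin": 0}, {"dx": 0.2, "dy": 0, "dz": 0, "spin": 0}])

```text
time: 9.1
ee_pos: [0.5615, 0.0149, 0.2236]
eef_rot: [0.757, 0.654, -0.0, -0.0]
ft_force: [-0.9, -2.8, -1.0]
width: 0.0198
grip_force: 1.3
```

```bash
python3 plan.py; python3 look.py
```

```text
rail x,y,tipz 0.0004 0.0075 0.0414 tooly ang err -0.00038950919158900477 t 9.1 F [-0.9 -2.8 -1. ] j [-0.59  0.41  0.58  1.85 -0.27  0.96 -0.04]
toolx.U 0.9999998710706328 tooly.N 0.999999869015452 toolz [-3.75757481e-04 -2.74378632e-04 -9.99999892e-01]
wrist knob [429.6, 107.6] [0.0667 0.0793]
face [np.float64(0.0281), np.float64(0.0206), np.float64(0.0206), np.float64(0.0205)]
wrist green [191, 0, 113, 105, 7657] [247.3, 52.4] [-0.0052  0.1108]
wrist green [392, 47, 64, 37, 2002] [423.9, 63.7] [0.0971 0.1047]
scene knob [289.8, 194.8] [0.0652 0.0827]
```

The knob's image has shifted, so the pin is up near the crest of the rib. I'll creep forward.

>>> move_arm(steps=[{"dx": 0.15, "dy": 0, "dz": 0, "spin": 0}, {"dx": 0.15, "dy": 0, "dz": 0, "spin": 0}, {"dx": 0, "dy": 0, "dz": 0, "spin": 0}])

```text
time: 9.55
ee_pos: [0.5622, 0.0185, 0.2238]
eef_rot: [0.756, 0.654, 0.0, -0.0]
ft_force: [0.2, -0.2, -0.5]
width: 0.02
grip_force: 0.0
```

```bash
python3 plan.py; python3 look.py
```

```text
rail x,y,tipz 0.0005 0.0112 0.0416 tooly ang err 0.0006310637832965815 t 9.55 F [ 0.2 -0.2 -0.5] j [-0.6   0.41  0.58  1.85 -0.27  0.96 -0.04]
toolx.U 0.9999995871417068 tooly.N 0.9999997611189793 toolz [ 3.73097798e-04  6.06268153e-04 -9.99999747e-01]
wrist knob [429.3, 106.2] [0.0668 0.0838]
face [np.float64(0.0319), np.float64(0.0249), np.float64(0.0249), np.float64(0.025)]
wrist green [191, 0, 112, 103, 7635] [246.9, 51.4] [-0.0053  0.1153]
wrist green [391, 54, 63, 29, 1521] [422.9, 67.0] [0.097 0.107]
scene knob [290.9, 194.6] [0.0657 0.0856]
```

>>> move_arm(steps=[{"dx": 0, "dy": 0, "dz": 0, "spin": 0}, {"dx": 0, "dy": 0, "dz": 0, "spin": 0}, {"dx": 0, "dy": 0, "dz": 0, "spin": 0}])

```text
time: 10.0
ee_pos: [0.562, 0.0179, 0.2238]
eef_rot: [0.756, 0.654, 0.0, -0.0]
ft_force: [-0.2, 0.0, -0.4]
width: 0.0199
grip_force: 0.0
```

```bash
python3 plan.py|head -1; python3 look.py
```

```text
rail x,y,tipz 0.0005 0.0106 0.0416 tooly ang err -1.2292182401313356e-05 t 10.0 F [-0.2  0.  -0.4] j [-0.6   0.41  0.58  1.85 -0.27  0.96 -0.04]
wrist knob [429.8, 103.6] [0.0668 0.084 ]
face [np.float64(0.0313), np.float64(0.0253), np.float64(0.0253), np.float64(0.0253)]
wrist green [191, 0, 113, 101, 7605] [246.6, 49.5] [-0.0055  0.1155]
wrist green [391, 53, 63, 28, 1450] [423.3, 65.1] [0.0971 0.1073]
scene knob [291.0, 194.5] [0.0655 0.086 ]
```

The carriage has stopped about 6 mm short of the notch, just past the crest, because the slope force there is about equal to friction. I'll nudge it a few mm more.

>>> move_arm(steps=[{"dx": 0.15, "dy": 0, "dz": 0, "spin": 0}, {"dx": 0.15, "dy": 0, "dz": 0, "spin": 0}, {"dx": 0.15, "dy": 0, "dz": 0, "spin": 0}, {"dx": 0, "dy": 0, "dz": 0, "spin": 0}, {"dx": 0, "dy": 0, "dz": 0, "spin": 0}])

```text
time: 10.65
ee_pos: [0.5627, 0.0225, 0.2237]
eef_rot: [0.756, 0.654, 0.0, -0.0]
ft_force: [0.6, 0.0, 0.1]
width: 0.0198
grip_force: 0.0
```

```bash
python3 plan.py|head -1; python3 look.py
```

```text
rail x,y,tipz 0.0005 0.0152 0.0415 tooly ang err 0.00016140389055477322 t 10.65 F [0.6 0.  0.1] j [-0.6   0.41  0.58  1.85 -0.27  0.96 -0.05]
wrist knob [425.0, 98.8] [0.0646 0.0903]
face [np.float64(0.0358), np.float64(0.0316), np.float64(0.0316), np.float64(0.0316)]
wrist green [191, 0, 113, 96, 7560] [246.1, 45.2] [-0.0058  0.1223]
wrist green [391, 61, 62, 20, 715] [424.9, 67.3] [0.0981 0.1106]
wrist green [383, 120, 61, 26, 941] [414.7, 136.7] [0.0978 0.0708]
scene knob [293.1, 194.5] [0.0678 0.091 ]
```

The carriage snapped in: the pin is at 0.0903 against a notch at about 0.090, the knob is back at its lowered height, and the fingers are already clear. I'll back off and lift.

>>> move_arm(steps=[{"dx": -1, "dy": 0, "dz": 0, "spin": 0}, {"dx": -2, "dy": 0, "dz": 0, "spin": 0}, {"dx": -2, "dy": 0, "dz": 0, "spin": 0}, {"dx": 0, "dy": 0, "dz": -3, "spin": 0}, {"dx": 0, "dy": 0, "dz": -4, "spin": 0}, {"dx": 0, "dy": 0, "dz": -4, "spin": 0}, {"dx": 0, "dy": 0, "dz": -3, "spin": 0}, {"dx": 0, "dy": 0, "dz": 0, "spin": 0}, {"dx": 0, "dy": 0, "dz": 0, "spin": 0}, {"dx": 0, "dy": 0, "dz": 0, "spin": 0}])

```text
time: 11.8
ee_pos: [0.555, -0.0274, 0.3626]
eef_rot: [0.757, 0.654, -0.001, -0.001]
ft_force: [0.4, -0.5, -0.3]
width: 0.0196
grip_force: 0.0
```

```bash
python3 plan.py|head -1; python3 look.py; python3 -c "
import numpy as np,cv2
from bench import imaging
s=imaging.camera('scene')['img'][130:300,140:370]
cv2.imwrite('pics/d.png',np.hstack([cv2.resize(np.load('w.npz')['img'],(400,300)),cv2.resize(s,(400,300),interpolation=cv2.INTER_CUBIC)])[:,:,::-1])"
```

```text
rail x,y,tipz 0.0001 -0.0353 0.1804 tooly ang err -0.00029444274022777384 t 11.8 F [ 0.4 -0.5 -0.3] j [-0.6   0.23  0.66  1.73 -0.15  1.23 -0.05]
wrist knob [339.0, 41.2] [0.0657 0.0901]
face [np.float64(0.0813), np.float64(0.0313), np.float64(0.0304), np.float64(0.0304)]
wrist green [242, 0, 40, 41, 396] [262.3, 15.0] [0.0047 0.1278]
wrist green [335, 31, 37, 54, 1301] [355.6, 60.4] [0.1007 0.0862]
wrist orange [328, 144, 33, 45, 1290] [343.7, 166.2] [ 0.097  -0.0241]
scene knob [293.1, 194.5] [0.0678 0.091 ]
top knob [234.6, 183.0] [0.066  0.0895]
```

View pics/d.png

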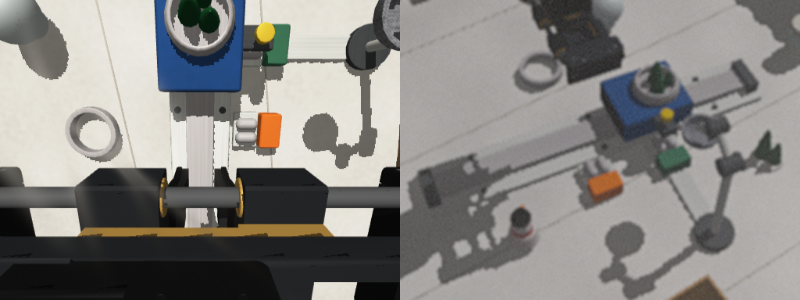

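The picture shows the knob at (265,33), level with the green tab. The carriage is at rest, the gripper is clear behind it, and the other objects stand where they were. I'll hand in the job.

```bash
python3 -c "
from bench import job
print(job.close_job())"
```

```text
the job is handed in; nothing more can be done
None
```

The blue carriage is resting in the green-tabbed notch with its pin down. The arm is clear of it, and the job was handed in at about 12 s of the 51 s allowed.

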